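Tongs: hold up a freshly coated knob for inspection

ROBOT

A 6-joint arm with a two-finger parallel gripper is mounted at the origin on the work surface. World frame = base frame: x ahead of the robot, y to its left, z up, the work surface at z = 0. Lengths are in mm, angles in rad, forces in N, time in s.
With the tool pointing down it reaches from about 200 to 875 mm from the base axis. Payload 3.4 kg.
Tool frame: the origin (TCP) lies at the centre of the arm's flange, where the gripper is bolted on; the fingertips stand r.tcp_to_tips ahead of it and the grasp point (between the pads) lies 180 mm ahead of it (r.tcp_to_tips is the distance from the TCP to the fingertips, in mm); z points along the fingers, y is the line along which they close (so a half turn about z gives the same grasp; the last joint's range is limited). The gripper opens to 94 mm and grips with 3 to 60 N. Pads are 16 mm wide; open, the fingers measure 119 mm over their backs; the gripper's body (75 mm by 177 mm) begins 78 mm behind the grasp point.
Start: joints at [-1.343, 0.276, 1.505, -0, 1.361, -0.121], TCP at [196.515, -540.395, 404.693] pointing down, gripper open.
Joint ranges: [-2.89, 2.89], [-0.75, 2.08], [0.22, 2.7], [-1.18, 4.32], [0.11, 2.71], [-2.7, 2.7]. Speed limits (rad/s): [2.57, 2.57, 3.14, 3.14, 3.14, 3.14].

INTERFACE

Orientations are given as a rotation vector (axis times angle).
In Python, from cell import r gives the robot as it stands. The module is installed in compiled form; this text tells all that it offers.
- The arm moves only by the shell command python3 -m creep 'ROWS' [FORCE]. ROWS is a JSON object of lists of equal length, an entry for each row: "claw": the finger opening in mm, from 0 to 94; "travel": the shift along the tool's x, y, z in units of 0.05 m (1.0 is 0.05 m), a list of three; "spin": the turn about the tool's z in units of 360 degrees (1.0 is 360 degrees). In form: {"claw": [claw, ...], "travel": [[x, y, z], ...], "spin": [spin, ...]}. A call has 1 to 12 rows; each row shifts and turns the commanded pose from where the row before left it, along the tool's axes as they then stand; what a row does not reach is not made up. A row lasts 1/10 s, in which the tool goes at most 50 mm and 8.59 degrees, less where a joint would pass 70% of its speed; a pose out of reach is approached as far as the arm can. A call with a number of a shift or a turn outside -1 to 1 is refused whole. A call with a gripper value outside its range is refused whole. The fingers move at their own pace and stop on an object; FORCE is the grip in N (left out, the last holds). Time passes only in rows, so rows that do not move let the fingers close. It gives the time, the measured TCP pose, the force, the opening and the grip force at its end, in the units of the state.
- r.observe(): the state, without advancing time (a new reading comes with each control period).
- r.grab_frame(name): name is "scene" or "top"; returns the picture (384x512x3 uint8, red, green, blue); there is no depth.
- r.calibration(name): a dict with "camera_matrix" (3x3 intrinsics, pixels), "extrinsics" (4x4, takes a point from world to camera coordinates). Camera axes: x right, y up, looking along -z (the intrinsics and any distortion apply to the point x, -y, -z); pixel columns grow to the right and rows downward; lengths in mm; the calibration is good to about 2 mm. A picture is of the moment at which its call begins. calibration takes no time and is no camera call.
- r.close_job(): hands the job in; it is judged then, once.
The state is a dict: "time_s": time; "q": joint angles; "qd": joint speeds; "joint_torque": joint torques, N m; "tcp_pos": TCP position; "eef_rot": TCP orientation; "contact_force": force on the tool from outside, world axes, zero at the start; "torque": the same for the moment, N m; "gripper_width": opening from 0.0 (shut) to 1.0 (fully open); "grasp_force": force on a finger pad.
Only numpy, scipy, OpenCV 4.12 (cv2) and the standard library are available. Lean on these libraries where they do the work, as an engineer would, in place of code of your own. Each camera call takes 0.05 s, during which the arm holds its last target. There are 200 camera calls.

TASK

The parts on the black drying tray are freshly coated and must not be touched by hand: take the tongs from their wooden rest, close them on the plain round knob (the straight upright cylinder, not the square foot or the cone), lift it and hold it over the middle of the square inspection tile, at least 10 cm above it. Finish while still holding it there, pinched between the tongs' two jaws; do not let go or put anything down. Never touch the knob with the robot itself, and leave the other two parts and the screwdriver where they are.

Things in the scene. Friction and masses are not known exactly. Their poses are not given: they have to be found in the camera images.
- tongs_grip (a point): Steel spring tongs lying on the rest: this point is midway between the two black rubber pads where they are gripped, at the arms' half height. x points from hinge to jaws, y to the left arm, z up. Pads are 50 mm long (x), 22 mm tall, outer faces 61 mm apart when free; squeeze them along y. Hinge 85 mm behind this point; tongs end 98 mm behind and 106 mm ahead
- tongs_jaws (a point): Middle of the jaws, 90 mm ahead of tongs_grip, same height. Jaws 24 mm tall, 32 mm long, 4 mm thick. They move 2.06 times as far as the pads: jaw gap about 63 mm when free, 49 mm at a pad width of 54 mm, 28 mm (closed on the knob) at 44 mm, touching at about 30 mm
- tongs: The tongs as a whole, 130 g, balanced about 12 mm behind tongs_grip (origin 10 mm below tongs_grip, same axes). A spring opens them: at the pads 2 N starts to close them, 3.5 N holds a pad width of 54 mm, 6 N 44 mm; extra squeeze reaches the jaws at about half strength (20 to 30 N at the pads is a good firm grip)
- tongs_left: left arm of the tongs with its jaw, a steel strip 20 mm tall (origin at its hinge)
- tongs_right: right arm of the tongs with its jaw, mirror image; the arms move together (origin at its hinge)
- rest: Fixed plywood rest, base 150 x 110 x 6 mm, with two cross bars 12 mm thick (50 mm behind and 55 mm ahead of its centre) whose tops are 30 mm above the bench; the tongs lie along its x on the bars, kept by end lips that rise 10 mm above the bar tops. Nothing above the base between the bars, so the fingers can reach down there. Origin at the centre of its underside
- tray: Fixed black steel drying plate, 100 mm (x) x 240 mm (y) x 12 mm thick. Origin at the centre of its underside. Three coated parts stand on it in a row along its y, about 80 mm apart, order varies
- knob_center (a point): The round knob: upright grey coated cylinder, 28 mm diameter, 46 mm tall with a small chamfer on top, 50 to 110 g. This point is at its centre, half-way up (23 mm above the tray's top)
- knob: the round knob itself (origin at the centre of its underside)
- square_foot: Square coated foot, 32 x 32 mm, 26 mm tall, on the tray; leave alone. Origin at the centre of its underside
- cone_foot: Coated cone, 42 mm base, 34 mm tall, on the tray; leave alone. Origin at the centre of its underside
- tile_center (a point): Inspection tile, fixed flat white ceramic square 110 x 110 mm, 8 mm thick. This point is the centre of its top
- tile: the inspection tile (origin at the centre of its underside)
- screwdriver: Screwdriver with black handle lying on the bench beyond the rest; leave alone
Things that resemble listed ones, but are neither listed nor needed, are in the scene too. There is more than one size of the tongs; the job needs the smaller.

How it is judged (in metres and radians):
On the way, in this order (a step that is already met when the one before it is completed fails the run):
1. the tongs are gripped and lifted off their rest (contact force between the fingers and tongs above 0.5 N and height (world z) of tongs_grip above 0.048 m and contact force between rest and tongs below 0.05 N), for 0.2 s.
2. the knob is pinched between both jaws and lifted clear of the tray (contact force between each of tongs_left, tongs_right and knob above 0.2 N and height (world z) of knob_center above 0.06 m and contact force between tray and knob below 0.05 N), for 0.2 s.
At the end, for the whole second after the job is handed in: The knob is pinched between both jaws of the tongs (over 0.2 N on each), the tongs are gripped in the fingers, nothing else carries the knob or the tongs, the knob's centre is more than 100 mm above the bench and within 50 mm sideways of the tile's centre, at rest (under 0.05 m/s) (contact force between each of tongs_left, tongs_right and knob above 0.2 N and contact force between the fingers and tongs above 0.5 N and height (world z) of knob_center above 0.1 m and horizontal distance between knob_center and tile_center below 0.05 m and contact force between each of tray, tile, the arm and knob below 0.05 N and contact force between each of tile, rest and tongs below 0.05 N and linear speed of knob below 0.05 m/s); the arm keeps its last pose, push and grip.
It fails at once if the robot itself touches the knob (contact force between any of the fingers, the arm and knob above 0.1 N).
It fails at once if another part or the screwdriver is moved by more than 20 mm (distance of any of square_foot, cone_foot, screwdriver from where it was at the start of the episode above 0.02 m).
It also fails if it takes over 37 s, if anything falls off the work surface, if the arm or the gripper's body presses on something with over 40 N, if the wrist force passes 120 N, or if a joint passes its speed limit or range.

## Working session

There is one attempt and no reset: what is moved stays moved. The work goes in short steps, Python scripts to look and compute and a shell command to move; the robot and the scene stay as the last step left them, time stands still between calls to the robot, and variables do not carry over. Pictures are saved under pics/ and viewed, at most 13 in all, crops included, and the job is handed in when it is done.

```bash
mkdir -p pics; python3 - <<'E'
from cell import r
import cv2,numpy as np
np.set_printoptions(precision=3,suppress=True)
for n in("scene","top"):
    cv2.imwrite(f"pics/{n}0.png",cv2.cvtColor(r.grab_frame(n),cv2.COLOR_RGB2BGR)); c=r.calibration(n); print({k:np.array(v).tolist() if k!='x' else 0 for k,v in c.items()})
print(r.observe(),r.tcp_to_tips)
E
```

```text
{'camera_matrix': [[347.303882122323, 0.0, 251.83827498396963], [0.0, 347.303882122323, 187.93412841297422], [0.0, 0.0, 1.0]], 'extrinsics': [[0.005642974180551754, 0.9999644464206932, -0.006265998480235815, -0.3588135725904402], [-0.8457665437789715, 0.008115783695995768, 0.5334914127511077, 348.7202004269248], [0.5335232987101601, 0.002289093610252769, 0.8457822709089335, -1177.8445762686865], [0.0, 0.0, 0.0, 1.0]]}
{'camera_matrix': [[404.64648090456035, 0.0, 261.09167672067645], [0.0, 404.64648090456035, 194.9725305870695], [0.0, 0.0, 1.0]], 'extrinsics': [[-0.008750033303035441, -0.9997135018238165, -0.022278940467585547, 17.70687184517485], [0.9930297062022301, -0.011306065795470655, 0.11732082285826813, -458.9369163315325], [-0.11753909782327077, -0.021097088599874077, 0.9928441334547435, -1161.2004385071064], [0.0, 0.0, 0.0, 1.0]]}
{'time_s': 0.1, 'q': array([-1.343,  0.276,  1.506,  0.   ,  1.361, -0.121]), 'qd': array([ 0.   , -0.003, -0.003, -0.001,  0.001, -0.   ]), 'joint_torque': array([  0.001, -40.546, -23.778,   0.07 ,   0.03 ,  -0.   ]), 'tcp_pos': array([ 196.465, -540.188,  403.916]), 'eef_rot': array([-3.092, -0.545,  0.   ]), 'contact_force': array([-0.021, -0.783, -0.884]), 'torque': array([-0.02 , -0.029, -0.01 ]), 'grasp_force': 0.0, 'gripper_width': 0.9989148839322418} 199.2
```

View pics/scene0.png

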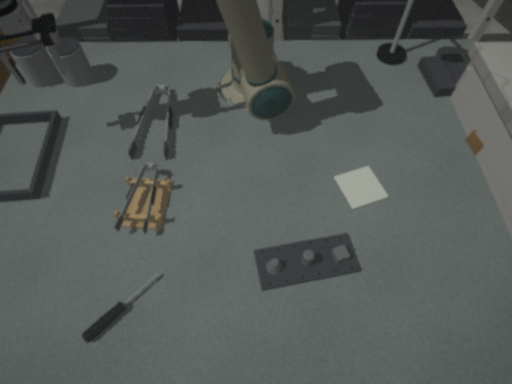

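View pics/top0.png

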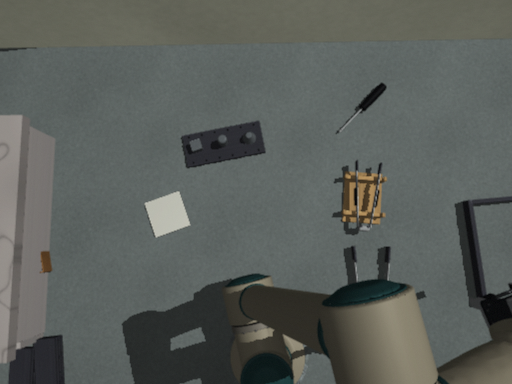

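Scene view: tongs on the rest at (145,198), larger-looking tongs on the bench at (155,120), tray with cone (276,265), round part (308,257), square (341,252), tile (361,187), screwdriver (123,305). In the top view, the rest tongs are at (368,195), the other tongs at (370,280), and the parts at (195,145), (222,139), (248,138).
Could be confused: the rest tongs against the bench tongs, and the knob (308,257) against the cone (276,265) and the square (341,252). I choose the rest tongs and the middle part, and will check both in a close crop.

```bash
python3 - <<'E'
import cv2,numpy as np
t=cv2.imread("pics/top0.png");s=cv2.imread("pics/scene0.png")
def c(im,x,y,w,h,W,H): return cv2.resize(cv2.convertScaleAbs(im[y:y+h,x:x+w],alpha=1.5,beta=20),(W,H),interpolation=cv2.INTER_CUBIC)
# left: top rest, (330..395,150..240) scale6 ; right scene rest; bottom trays
A=c(t,330,150,66,90,396,540)
B=c(s,105,155,80,90,400,450)
cv2.imwrite("pics/c1.png",np.hstack([A,cv2.copyMakeBorder(B,0,90,0,0,0)]))
C=c(t,176,115,100,60,800,300*8//5)[:480]
C=c(t,176,115,96,60,480,300); D=c(s,250,225,115,70,480,292)
cv2.imwrite("pics/c2.png",np.vstack([C,D]))
E
```

```text
(no output)
```

View pics/c1.png

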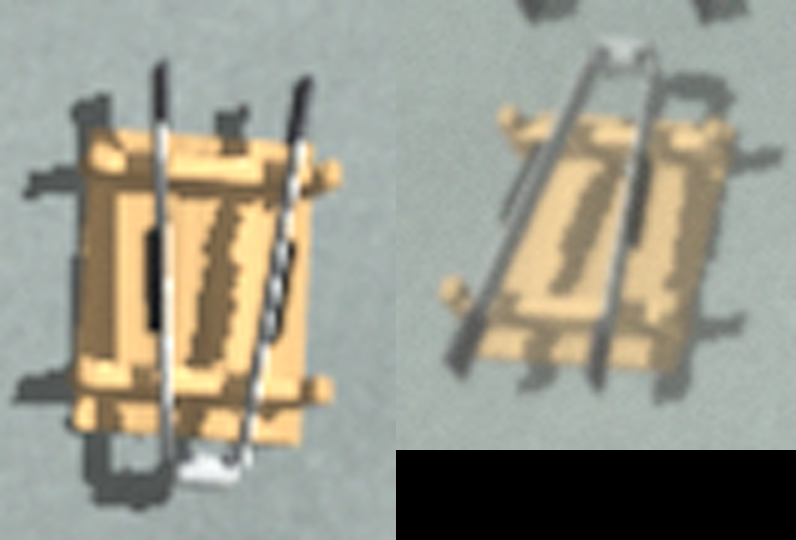

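View pics/c2.png

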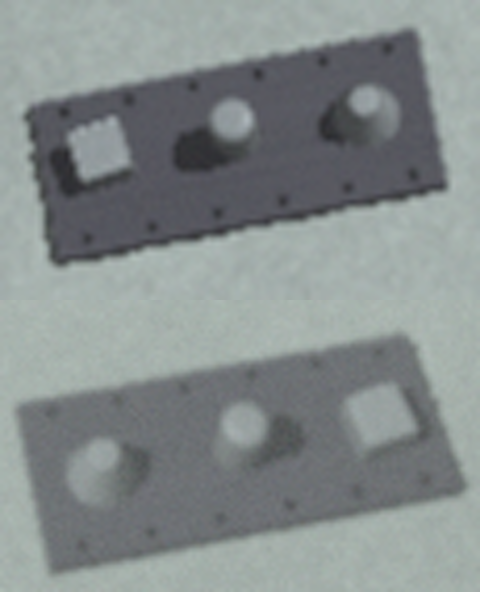

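The crops confirm it. The middle part is the cylinder, with its top disc at about top (222.4,138.6) and scene (308.2,254.7). It stands between the square and the cone. The rest tongs have their hinge at top (365,228) and tips at top (357,161) and (381,163).

```bash
cat >h.py <<'E'
from cell import r
import cv2,numpy as np
np.set_printoptions(precision=1,suppress=True)
F=np.diag([1,-1,-1.])
def P(n):
    c=r.calibration(n); return np.array(c["camera_matrix"])@F@np.array(c["extrinsics"])[:3]
def onz(n,uv,z):
    p=P(n); H=np.c_[p[:,0],p[:,1],p[:,2]*z+p[:,3]]
    w=np.linalg.solve(H,[*uv,1]); return np.array([*(w[:2]/w[2]),z])
def tri(a,b):
    X=cv2.triangulatePoints(P("top"),P("scene"),np.array(a,float),np.array(b,float)).ravel(); return X[:3]/X[3]
def proj(n,X):
    q=P(n)@[*X,1]; return q[:2]/q[2]
E
python3 - <<'E'
from h import *
T=lambda x,y:(330+x/6-.4,150+y/6-.4); S=lambda x,y:(105+(x-396)/5-.4,155+y/5-.4)
h=onz("top",T(210,460),50);l=onz("top",T(161,65),52);ri=onz("top",T(305,82),52)
print("top",h,l,ri,"len",np.linalg.norm((l+ri)/2-h),"gap",np.linalg.norm(l-ri))
hs=onz("scene",S(622,45),50);rs=onz("scene",S(462,350),52);ls=onz("scene",S(598,370),52)
print("scene",hs,ls,rs)
print("tri",tri(T(305,82),S(462,350)),tri(T(161,65),S(598,370)),tri(T(210,460),S(622,45)))
d=(l+ri)/2-h; print("yaw",np.degrees(np.arctan2(d[1],d[0])),"grip est",h+d*98/204)
# rest base corners z=6
print([onz("top",T(*p),6) for p in((72,428),(300,445),(312,148),(90,132))])
k=(222.4-.3,138.6-.3); ks=(250+243/4.174-.4,225+124/4.174-.4)
print("knob",onz("top",k,58),onz("scene",ks,58),tri(k,ks))
# tile and tray by segmentation
for n in("top","scene"):
    im=cv2.imread(f"pics/{n}0.png"); hsv=cv2.cvtColor(im,cv2.COLOR_BGR2HSV)
    box=(135,185,65,60) if n=="top" else (325,155,70,60)
    x,y,w,hh=box; g=cv2.cvtColor(im,cv2.COLOR_BGR2GRAY)[y:y+hh,x:x+w]
    _,m=cv2.threshold(g,0,255,cv2.THRESH_OTSU); c=max(cv2.findContours(m,0,1)[0],key=cv2.contourArea)
    M=cv2.moments(c); uv=(x+M['m10']/M['m00'],y+M['m01']/M['m00']); print("tile",n,uv,M['m00'],onz(n,uv,8))
T2=lambda x,y:(176+x/5-.4,115+y/5-.4)
tc=np.array([onz("top",T2(*p),12) for p in((25,105),(415,30),(445,185),(52,262))]);print("tray",tc,tc.mean(0))
for p in((98,150),(368,100)): print("parts",onz("top",T2(*p),12+30))
E
```

```text
top [ 363.6 -280.4   50. ] [ 553.5 -263.8   52. ] [ 544.3 -332.4   52. ] len 186.11544505890004 gap 69.14906329163306
scene [ 363.1 -278.3   50. ] [ 558.4 -259.8   52. ] [ 547.2 -327.6   52. ]
tri [ 544.8 -332.    47.1] [ 554.8 -264.2   44.3] [ 363.4 -279.4   50.4]
yaw -5.446099418269222 grip est [ 452.6 -288.9   51. ]
[array([ 381.7, -223.7,    6. ]), array([ 372.2, -334.9,    6. ]), array([ 519.8, -347.1,    6. ]), array([ 529.3, -237.3,    6. ])]
knob [623.1 124.7  58. ] [629.2 125.   58. ] [625.6 126.1  48.6]
tile top (167.08181818181816, 213.67391304347825) 1265.0 [408.4 294.6   8. ]
tile scene (360.22875064004097, 186.534178187404) 1302.0 [415.7 294.1   8. ]
tray [[645.5 256.6  12. ]
 [688.7  19.   12. ]
 [592.3   1.7  12. ]
 [548.3 238.9  12. ]] [618.7 129.1  12. ]
parts [609.4 206.2  42. ]
parts [637.3  46.3  42. ]
```

```bash
python3 -m creep '{"claw":[94,94,94,94,94,94],"travel":[[0,0,0],[0,0,0],[0,0,0],[0,0,0],[0,0,0],[0,0,0]],"spin":[0.012,0.014,0.015,0.015,0.0134,0]}' 10
cat >>h.py <<'E'
from scipy.spatial.transform import Rotation as Ro
def need(tgt,yaw=None):
    "travel/spin from present pose to TCP target (mm) with tool-x yaw in deg"
    o=r.observe(); R=Ro.from_rotvec(o["eef_rot"]).as_matrix(); y=np.degrees(np.arctan2(R[1,0],R[0,0]))
    with np.printoptions(precision=3): print("t",o["time_s"],"tcp",o["tcp_pos"],"yaw",round(y,2),"travel",R.T@(np.array(tgt)-o["tcp_pos"])/50,"spin",None if yaw is None else round((y-yaw)/360,4),"grip",o["gripper_width"]*94,o["grasp_force"],"F",o["contact_force"],"q6",o["q"][5])
E
python3 - <<'E'
from h import *
T=lambda x,y:(330+x/6-.4,150+y/6-.4)
print("pads",onz("top",T(152,281),45),onz("top",T(283,292),45))
need([447,-287,340],-5)
E
```

```text
time_s: 0.7
tcp_pos: [196.5, -540.3, 404.2]
eef_rot: [-3.138, 0.137, 0.0]
contact_force: [-0.7, -0.2, -0.0]
gripper_width: 1.0
grasp_force: 0.0
pads [ 449.7 -257.2   45. ] [ 443.7 -319.4   45. ]
t 0.7 tcp [ 196.506 -540.27   404.216] yaw -4.99 travel [ 4.551 -5.481  1.288] spin 0.0 grip 94.03056673524249 0.0 F [-0.709 -0.153 -0.01 ] q6 0.31489723562368116
```

The pads come out 62 mm apart with their middle at (446.7,-288.3). That agrees with the estimate from the tips and with the 61 mm given, so I move above them.

```bash
python3 -m creep '{"claw":[94,94,94,94,94,94,94,94,94,94,94,94],"travel":[[0.2,-0.24,0.05],[0.4,-0.48,0.1],[0.5,-0.6,0.14],[0.5,-0.6,0.14],[0.5,-0.6,0.14],[0.5,-0.6,0.14],[0.5,-0.6,0.14],[0.5,-0.6,0.14],[0.45,-0.56,0.14],[0.35,-0.42,0.1],[0.15,-0.18,0.05],[0,0,0]],"spin":[0,0,0,0,0,0,0,0,0,0,0,0]}'
python3 - <<'E'
from h import *
need([447,-287.5,220],-5)
cv2.imwrite("pics/a.png",cv2.resize(cv2.cvtColor(r.grab_frame("scene"),4)[120:260,60:240],None,fx=4,fy=4,interpolation=2))
E
```

```text
time_s: 1.9
tcp_pos: [447.6, -285.7, 340.2]
eef_rot: [-3.138, 0.131, 0.001]
contact_force: [-0.1, -0.7, -0.8]
gripper_width: 0.999
grasp_force: 0.0
t 1.9 tcp [ 447.614 -285.736  340.223] yaw -4.79 travel [-0.007  0.038  2.404] spin 0.0006 grip 93.91281328158807 0.0 F [-0.122 -0.741 -0.771] q6 0.9552533842167664
```

View pics/a.png

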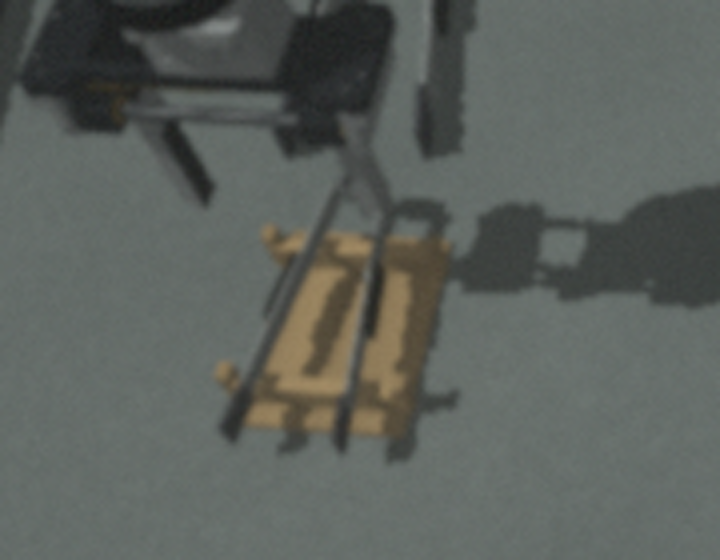

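The picture shows the tongs undisturbed, with arms from (380,215) to the tips at (232,425) and (342,440). The fingers are above and behind them, with nothing in the way, so I descend.

```bash
python3 -m creep '{"claw":[94,94,94,94,94,94,94,94,94,94],"travel":[[0,0.02,0.15],[0,0.015,0.3],[0,0,0.35],[0,0,0.35],[0,0,0.35],[0,0,0.3],[0,0,0.25],[0,0,0.2],[0,0,0.15],[0,0,0]],"spin":[0.0006,0,0,0,0,0,0,0,0,0]}'
python3 -m creep '{"claw":[80,74,70,67,64,62,60,58,56,54,54,54],"travel":[[0,0,0],[0,0,0],[0,0,0],[0,0,0],[0,0,0],[0,0,0],[0,0,0],[0,0,0],[0,0,0],[0,0,0],[0,0,0],[0,0,0]],"spin":[0,0,0,0,0,0,0,0,0,0,0,0]}' 10
python3 - <<'E'
from h import *
need([447,-287.5,220],-5)
E
```

```text
time_s: 2.95
tcp_pos: [446.5, -289.1, 219.8]
eef_rot: [-3.137, 0.144, 0.002]
contact_force: [0.9, 0.5, -0.4]
gripper_width: 0.999
grasp_force: 0.0
time_s: 4.15
tcp_pos: [447.1, -289.2, 221.0]
eef_rot: [3.138, -0.143, 0.001]
contact_force: [1.1, -0.1, 5.9]
gripper_width: 0.577
grasp_force: 6.0
t 4.15 tcp [ 447.075 -289.184  220.987] yaw -5.22 travel [-0.005 -0.033  0.02 ] spin -0.0006 grip 54.27340097558724 5.977182645365247 F [ 1.083 -0.083  5.856] q6 0.9569930959215616
```

```bash
python3 -m creep '{"claw":[54,54,54,54,54,54,54,54],"travel":[[0,0,-0.03],[0,0,-0.06],[0,0,-0.1],[0,0,-0.1],[0,0,-0.1],[0,0,-0.06],[0,0,0],[0,0,0]],"spin":[0,0,0,0,0,0,0,0]}'
python3 - <<'E'
from h import *
need([447,-287.5,220],-5)
f=[cv2.resize(cv2.cvtColor(r.grab_frame("scene"),4)[120:260,80:200],None,fx=3.3,fy=4,interpolation=2),cv2.resize(cv2.cvtColor(r.grab_frame("top"),4)[130:270,310:430],None,fx=3.3,fy=4,interpolation=2)]
cv2.imwrite("pics/b.png",np.hstack(f))
E
```

```text
time_s: 4.95
tcp_pos: [446.8, -289.0, 243.3]
eef_rot: [3.138, -0.143, 0.0]
contact_force: [0.3, 0.2, -1.5]
gripper_width: 0.578
grasp_force: 4.2
t 4.95 tcp [ 446.833 -288.979  243.276] yaw -5.22 travel [ 0.001 -0.03   0.466] spin -0.0006 grip 54.349312147183554 4.249871631582209 F [ 0.29   0.155 -1.544] q6 0.9570152616901774
```

View pics/b.png

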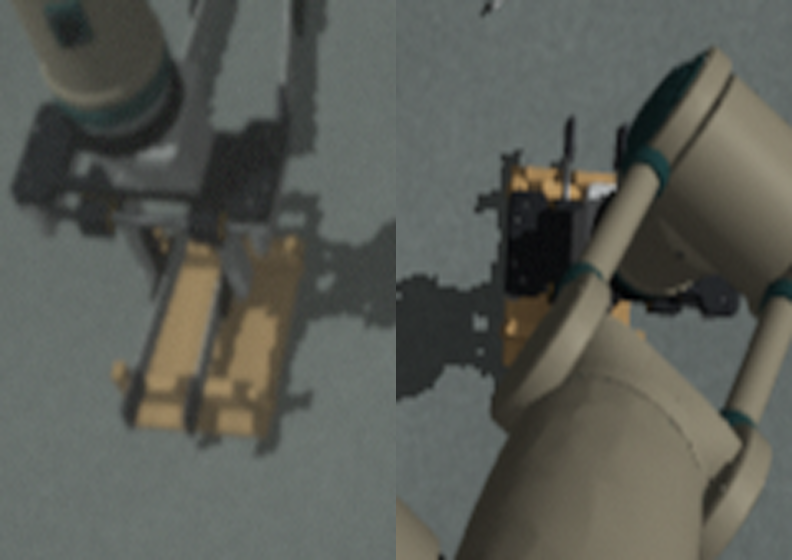

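Tongs are lifted, carrying about 1.5 N. Tips are at scene crop (130,415) and (192,425). I go up a little more, then turn toward the knob.

```bash
python3 -m creep '{"claw":[54,54,54,54,54,54,54,54,54,54],"travel":[[0,0,-0.05],[0,0,-0.1],[0,0,-0.15],[0,0,-0.18],[0,0,-0.18],[0,0,-0.15],[0,0,-0.1],[0,0,-0.05],[0,0,0],[0,0,0]],"spin":[-0.002,-0.004,-0.006,-0.008,-0.008,-0.007,-0.005,-0.0023,0,0]}' 12
python3 - <<'E'
from h import *
need([535,109,290],10)
E
```

```text
time_s: 6.05
tcp_pos: [446.8, -288.9, 291.1]
eef_rot: [-3.13, -0.274, 0.0]
contact_force: [0.3, -0.1, -1.3]
gripper_width: 0.576
grasp_force: 4.3
t 6.05 tcp [ 446.793 -288.932  291.077] yaw 10.01 travel [ 3.12  -7.531  0.022] spin 0.0 grip 54.13921450137103 4.25005415265332 F [ 0.253 -0.064 -1.299] q6 0.6913507301936305
```

```bash
python3 -m creep '{"claw":[54,54,54,54,54,54,54,54,54,54,54,54],"travel":[[0.02,-0.05,0],[0.06,-0.15,0],[0.1,-0.25,0],[0.14,-0.33,0],[0.16,-0.4,0],[0.16,-0.4,0],[0.16,-0.4,0],[0.16,-0.4,0],[0.16,-0.4,0],[0.16,-0.4,0],[0.16,-0.4,0],[0.16,-0.4,0]],"spin":[0,0,0,0,0,0,0,0,0,0,0,0]}'
python3 -m creep '{"claw":[54,54,54,54,54,54,54,54,54,54,54,54],"travel":[[0.16,-0.4,0],[0.16,-0.4,0],[0.16,-0.4,0],[0.16,-0.4,0],[0.16,-0.4,0],[0.16,-0.4,0],[0.16,-0.4,0],[0.14,-0.34,0],[0.1,-0.24,0],[0.06,-0.14,0],[0.02,-0.03,0],[0,0,0]],"spin":[0,0,0,0,0,0,0,0,0,0,0,0]}'
python3 - <<'E'
from h import *
need([535,109,290],10)
f=[cv2.resize(cv2.cvtColor(r.grab_frame("scene"),4)[190:310,250:366],None,fx=3.3,fy=4,interpolation=2),cv2.resize(cv2.cvtColor(r.grab_frame("top"),4)[90:210,170:290],None,fx=3.3,fy=4,interpolation=2)]
cv2.imwrite("pics/d.png",np.hstack(f))
E
```

```text
time_s: 7.25
tcp_pos: [490.8, -77.1, 291.1]
eef_rot: [-3.129, -0.275, 0.001]
contact_force: [0.0, -0.2, -0.8]
gripper_width: 0.576
grasp_force: 4.3
time_s: 8.45
tcp_pos: [531.0, 108.2, 291.1]
eef_rot: [3.129, 0.275, -0.0]
contact_force: [-1.1, -0.8, -0.6]
gripper_width: 0.577
grasp_force: 4.2
t 8.45 tcp [531.002 108.161 291.085] yaw 10.03 travel [ 0.082 -0.003  0.022] spin 0.0001 grip 54.22889831353523 4.24981379917881 F [-1.069 -0.842 -0.579] q6 1.468677250661726
```

View pics/d.png

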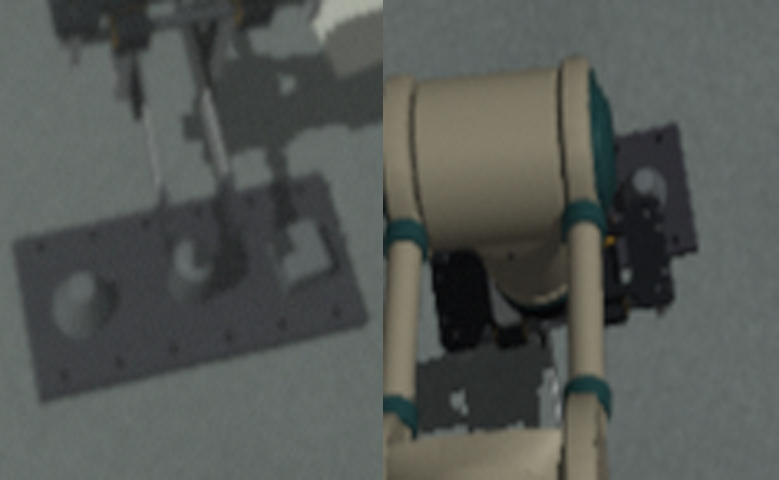

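The top view is blocked by the arm. In the scene crop the knob is at (193,262) and the two arms end in dark jaws near (163,200) and (222,185). I need a brighter crop with the predicted jaws drawn on it.

```bash
python3 - <<'E'
from h import *
o=r.observe(); R=Ro.from_rotvec(o["eef_rot"]).as_matrix(); ex=R[:,0]; ey=-R[:,1]; g=o["tcp_pos"]-[0,0,181.]
im=cv2.cvtColor(r.grab_frame("scene"),4)
x0,y0,s=285,215,12
c=cv2.convertScaleAbs(cv2.resize(im[y0:y0+48,x0:x0+56],None,fx=s,fy=s,interpolation=2),alpha=2.2,beta=10)
for sg in(1,-1):
    for z in(12,-12):
        pts=[(proj("scene",g+ex*a+ey*sg*26.5+[0,0,z])-[x0,y0]+.5)*s for a in(74,106)]
        cv2.line(c,*[tuple(int(v) for v in p) for p in pts],(0,0,255) if z>0 else (0,255,255),1)
t=np.linspace(0,2*np.pi,40)
for z,col in((58,(0,255,0)),(12,(255,0,0))):
    q=np.array([(proj("scene",[626+14*np.cos(a),125.5+14*np.sin(a),z])-[x0,y0]+.5)*s for a in t]).astype(int)
    cv2.polylines(c,[q],True,col,1)
cv2.imwrite("pics/e.png",c)
E
```

```text
(no output)
```

View pics/e.png

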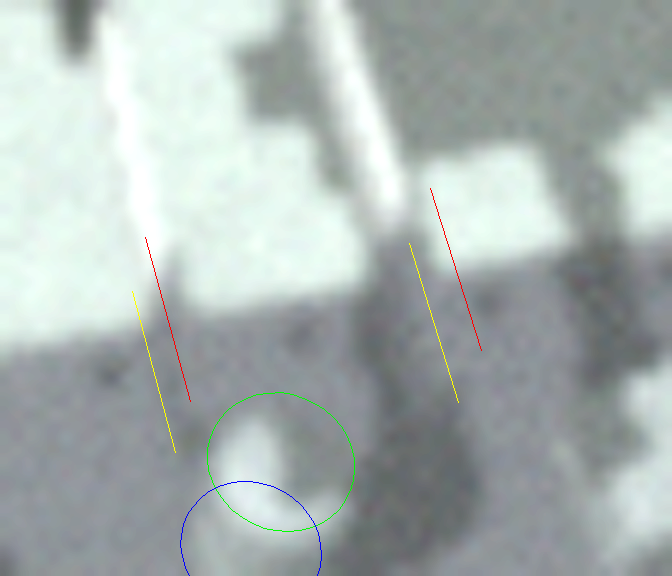

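```bash
python3 - <<'E'
from h import *
a=(310+(568-396)/3.3-.4,130+118/4-.4);b=(310+(622-396)/3.3-.4,130+128/4-.4)
A=(80+193/3.3-.4,120+432/4-.4);B=(80+130/3.3-.4,120+424/4-.4)
print(tri(a,A),tri(b,B)); ey=np.array([np.sin(.091),np.cos(.091),0]);ex=np.array([ey[1],-ey[0],0])
for p in(a,b):print("top z74",onz("top",p,74), "z62",onz("top",p,62))
for p in(A,B):print("sc z74",onz("scene",p,74), "z50",onz("scene",p,50))
g=np.array([446.8,-289,62])
for n in("top","scene"): print(n,[proj(n,g+ex*106+s*ey*26.5+[0,0,12]) for s in(1,-1)])
print(a,b,A,B)
# present view: end of bright part of arms (x=+74), scene
o=r.observe();R=Ro.from_rotvec(o["eef_rot"]).as_matrix()
for p in((395,232),(160,258)):
    q=(285+p[0]/12-.4,215+p[1]/12-.4)
    for z in(120,108): print(z,R.T@(onz("scene",q,z)-o["tcp_pos"]))
E
```

```text
[ 556.6 -277.7   53.9] [ 549.3 -325.5   50.8]
top z74 [ 552.7 -274.1   74. ] z62 [ 555.2 -276.9   62. ]
top z74 [ 544.9 -319.9   74. ] z62 [ 547.3 -323.1   62. ]
sc z74 [ 566.3 -268.9   74. ] z50 [ 554.7 -277.7   50. ]
sc z74 [ 560.7 -314.8   74. ] z50 [ 548.9 -325.1   50. ]
top [array([361. , 158.4]), array([379.8, 159.8])]
scene [array([137.5, 223.2]), array([115.6, 221.5])]
(361.72121212121215, 159.1) (378.0848484848485, 161.6) (138.0848484848485, 227.6) (118.9939393939394, 225.6)
120 [ 80.6 -18.7 171.1]
108 [ 75.7 -22.1 183.1]
120 [ 77.9  24.2 171.1]
108 [ 72.9  21.6 183.1]
```

```bash
python3 -m creep '{"claw":[54,54,54,54,54,54,54,54],"travel":[[0.02,-0.01,0.05],[0.03,-0.01,0.1],[0.03,0,0.13],[0.03,0,0.13],[0,0,0.1],[0,0,0.05],[0,0,0],[0,0,0]],"spin":[0,0,0,0,0,0,0,0]}'
python3 - <<'E'
from h import *
need([536.2,110.2,221],10)
o=r.observe(); R=Ro.from_rotvec(o["eef_rot"]).as_matrix(); ex=R[:,0]; ey=-R[:,1]; g=o["tcp_pos"]-[0,0,181.]
im=cv2.cvtColor(r.grab_frame("scene"),4)
x0,y0,s=285,215,12
c=cv2.convertScaleAbs(cv2.resize(im[y0:y0+48,x0:x0+56],None,fx=s,fy=s,interpolation=2),alpha=2.2,beta=10)
for sg in(1,-1):
    for z in(12,-12):
        pts=[(proj("scene",g+ex*a+ey*sg*24+[0,0,z])-[x0,y0]+.5)*s for a in(74,106)]
        cv2.line(c,*[tuple(int(v) for v in p) for p in pts],(0,0,255) if z>0 else (0,255,255),1)
t=np.linspace(0,2*np.pi,40)
for z,col in((58,(0,255,0)),(12,(255,0,0))):
    q=np.array([(proj("scene",[626+14*np.cos(a),125.5+14*np.sin(a),z])-[x0,y0]+.5)*s for a in t]).astype(int)
    cv2.polylines(c,[q],True,col,1)
cv2.imwrite("pics/f.png",c)
E
```

```text
time_s: 9.4
tcp_pos: [536.4, 110.1, 263.2]
eef_rot: [3.13, 0.274, 0.0]
contact_force: [1.1, -0.2, -1.3]
gripper_width: 0.576
grasp_force: 4.3
t 9.4 tcp [536.39  110.136 263.15 ] yaw 10.02 travel [-0.004 -0.002  0.843] spin 0.0 grip 54.09784310405262 4.250144880534208 F [ 1.147 -0.228 -1.303] q6 1.4714818429624308
```

View pics/f.png

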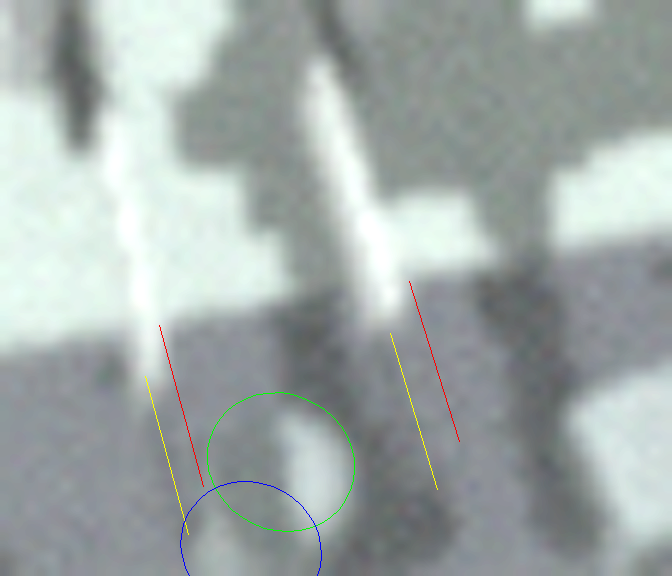

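Knob outline matches the green circle, centred (281,462). The jaws start at the bright ends (390,320) and (152,385) and straddle it with about 8 mm to spare on each side. I descend with a shift of about 1 mm.

```bash
python3 -m creep '{"claw":[54,54,54,54,54,54,54,54,54,54,54],"travel":[[0.02,0.02,0.03],[0.01,0.01,0.06],[0,0,0.1],[0,0,0.1],[0,0,0.12],[0,0,0.12],[0,0,0.12],[0,0,0.1],[0,0,0.06],[0,0,0.03],[0,0,0]],"spin":[0,0,0,0,0,0,0,0,0,0,0]}'
python3 - <<'E'
from h import *
need([536.2,110.2,221],10)
E
```

```text
time_s: 10.55
tcp_pos: [538.1, 108.9, 221.0]
eef_rot: [3.13, 0.274, -0.0]
contact_force: [0.3, -0.9, -1.9]
gripper_width: 0.573
grasp_force: 4.3
t 10.55 tcp [538.067 108.911 220.984] yaw 10.02 travel [-0.032 -0.032 -0.   ] spin 0.0 grip 53.84070690774347 4.250031151204894 F [ 0.278 -0.864 -1.853] q6 1.4690674848601437
```

```bash
python3 -m creep '{"claw":[53,52,51,50,49,48,47,46,45,44,43,42],"travel":[[0,0,0],[0,0,0],[0,0,0],[0,0,0],[0,0,0],[0,0,0],[0,0,0],[0,0,0],[0,0,0],[0,0,0],[0,0,0],[0,0,0]],"spin":[0,0,0,0,0,0,0,0,0,0,0,0]}' 26
python3 -m creep '{"claw":[40,38,35,35,35,35],"travel":[[0,0,0],[0,0,0],[0,0,0],[0,0,0],[0,0,0],[0,0,0]],"spin":[0,0,0,0,0,0]}' 26
```

```text
time_s: 11.75
tcp_pos: [538.1, 108.9, 221.2]
eef_rot: [3.129, 0.274, 0.0]
contact_force: [0.3, -0.5, -0.2]
gripper_width: 0.507
grasp_force: 25.9
time_s: 12.35
tcp_pos: [538.1, 108.9, 221.2]
eef_rot: [3.129, 0.274, 0.0]
contact_force: [-0.1, -1.0, -0.2]
gripper_width: 0.509
grasp_force: 25.9
```

```bash
python3 -m creep '{"claw":[35,35,35,35,35,35,35,35,35,35,35],"travel":[[0,0,-0.03],[0,0,-0.06],[0,0,-0.1],[0,0,-0.12],[0,0,-0.12],[0,0,-0.12],[0,0,-0.12],[0,0,-0.1],[0,0,-0.06],[0,0,0],[0,0,0]],"spin":[0,0,0,0,0,0,0,0,0,0,0]}' 26
python3 - <<'E'
from h import *
need([323,278,310],10)
s=[cv2.resize(cv2.cvtColor(r.grab_frame("scene"),4)[190:310,270:366],None,fx=5,fy=5,interpolation=2)]
cv2.imwrite("pics/g.png",cv2.convertScaleAbs(s[0],alpha=1.8,beta=10))
E
```

```text
time_s: 13.45
tcp_pos: [538.0, 108.9, 262.6]
eef_rot: [3.13, 0.274, -0.0]
contact_force: [-0.4, 0.1, -2.4]
gripper_width: 0.503
grasp_force: 25.8
t 13.45 tcp [537.979 108.892 262.552] yaw 10.01 travel [-3.646 -4.078 -0.948] spin 0.0 grip 47.32052785464853 25.843678414821625 F [-0.397  0.097 -2.366] q6 1.4690745588036853
```

View pics/g.png

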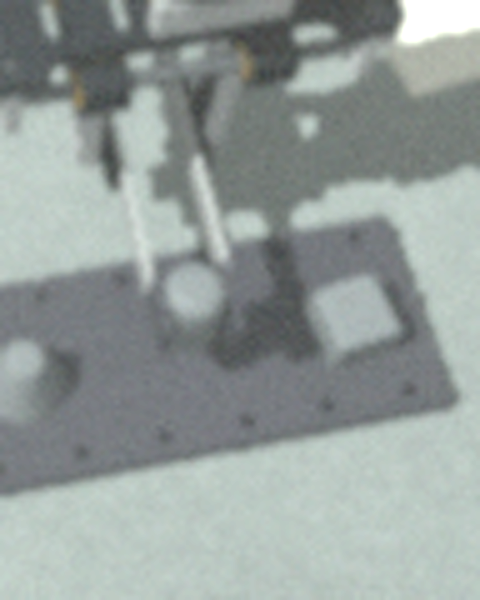

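The knob is up between the jaws at (192,290), and the downward force has grown by about 1 N. The cone and square have not moved. I raise it and carry it to the tile.

```bash
python3 -m creep '{"claw":[35,35,35,35,35,35,35,35,35,35,35,35],"travel":[[0,0,-0.05],[0,0,-0.1],[0,0,-0.15],[0,0,-0.2],[0,0,-0.2],[0,0,-0.2],[0,0,-0.17],[-0.03,-0.04,-0.13],[-0.07,-0.08,-0.09],[-0.1,-0.12,-0.05],[-0.14,-0.16,0],[-0.17,-0.19,0]],"spin":[0,0,0,0,0,0,0,0,0,0,0,0]}' 26
python3 -m creep '{"claw":[35,35,35,35,35,35,35,35,35,35,35,35],"travel":[[-0.18,-0.2,0],[-0.18,-0.2,0],[-0.18,-0.2,0],[-0.18,-0.2,0],[-0.18,-0.2,0],[-0.18,-0.2,0],[-0.18,-0.2,0],[-0.18,-0.2,0],[-0.18,-0.2,0],[-0.18,-0.2,0],[-0.18,-0.2,0],[-0.18,-0.2,0]],"spin":[0,0,0,0,0,0,0,0,0,0,0,0]}'
python3 - <<'E'
from h import *
need([324,278.3,330],10)
E
```

```text
time_s: 14.7
tcp_pos: [506.9, 134.1, 329.3]
eef_rot: [-3.13, -0.274, 0.001]
contact_force: [0.2, 0.1, -1.1]
gripper_width: 0.508
grasp_force: 25.8
time_s: 15.9
tcp_pos: [379.7, 233.6, 329.6]
eef_rot: [3.13, 0.274, 0.0]
contact_force: [-0.2, 0.2, -1.7]
gripper_width: 0.51
grasp_force: 25.8
t 15.9 tcp [379.734 233.576 329.643] yaw 10.01 travel [-0.942 -1.075 -0.007] spin 0.0 grip 47.973046474388475 25.84354341030121 F [-0.176  0.199 -1.714] q6 1.7912635123670129
```

```bash
python3 -m creep '{"claw":[35,35,35,35,35,35,35,35,35,35,35,35],"travel":[[-0.17,-0.19,0],[-0.17,-0.19,0],[-0.16,-0.18,0],[-0.14,-0.16,0],[-0.11,-0.13,0],[-0.08,-0.09,0],[-0.05,-0.05,0],[-0.02,-0.03,0],[0,0,0],[0,0,0],[0,0,0],[0,0,0]],"spin":[0,0,0,0,0,0,0,0,0,0,0,0]}'
python3 - <<'E'
from h import *
need([324,278.3,330],10)
s=[cv2.resize(cv2.cvtColor(r.grab_frame("scene"),4)[110:250,300:420],None,fx=3.3,fy=4,interpolation=2),cv2.resize(cv2.cvtColor(r.grab_frame("top"),4)[130:270,110:230],None,fx=3.3,fy=4,interpolation=2)]
cv2.imwrite("pics/h.png",cv2.convertScaleAbs(np.hstack(s),alpha=1.4))
# predicted knob centre in crops
for n,o in(("scene",(300,110)),("top",(110,130))): print(n,(proj(n,[412,294,144])-o)*[3.3,4],(proj(n,[412,294,8])-o)*[3.3,4])
E
```

```text
time_s: 17.1
tcp_pos: [327.6, 275.2, 329.6]
eef_rot: [3.13, 0.273, 0.0]
contact_force: [0.8, 0.2, -1.9]
gripper_width: 0.509
grasp_force: 25.8
t 17.1 tcp [327.631 275.168 329.615] yaw 9.99 travel [-0.061 -0.074 -0.008] spin -0.0 grip 47.89156430680443 25.843726694583893 F [ 0.829  0.222 -1.929] q6 1.9323179675452486
scene [245.8 179.6] [197.8 301.6]
top [146.3 314.6] [189.1 329.8]
```

View pics/h.png

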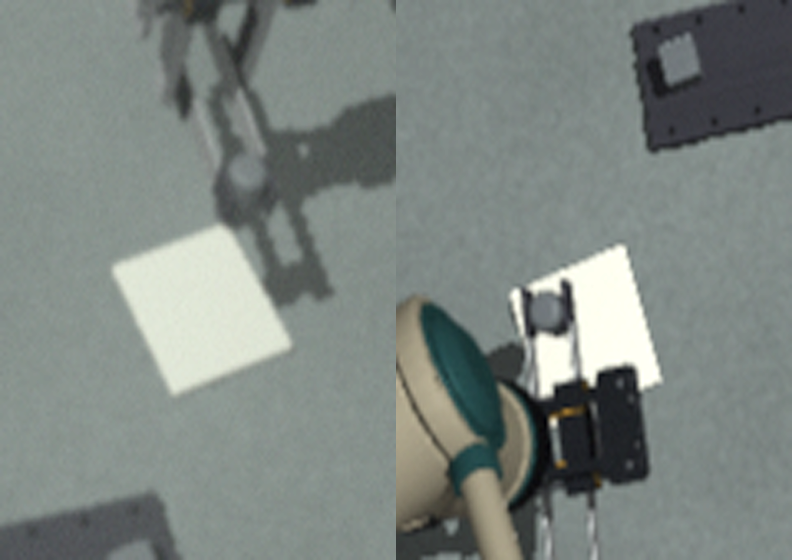

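The knob sits between both jaws at scene crop (244,185) and top crop (150,312). That is within a few millimetres of the pixels predicted for a point 136 mm above the tile's centre, so I hand in.

```bash
python3 -c "
from cell import r
print(r.close_job())"
```

```text
the job is handed in; nothing more can be done
None
```

I handed the job in at about 17 s with the knob pinched in the tongs' jaws, held about 135 mm above the tile and within about 5 mm of its centre by the camera images; no verdict came back.

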